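Third hand: turn a bracket and press it on a sprung stop

TASK

The aluminium bracket on the plywood jig stands sideways to the jig's sprung stop: turn it so that its tall flange faces the stop, then, with its foot flat on the plywood and the flange square to and centred on the black pad, push it against the stop until the red pointer stands in the middle of the green band. Finish while still holding it pressed there, steady, as a third hand for the person who will bolt it: do not let go. Do not ram the stop back to its end, and leave the other things on the bench where they are.

Things in the scene. Friction and masses are not known exactly. Their poses are not given: they have to be found in the camera images.
- bracket: Loose aluminium bracket, 0.25 to 0.5 kg: foot 80 x 60 x 6 mm (x, y, z); tall flange 8 x 60 x 60 mm across its +x end, outer face at x = +40; upright rib along x at y = 0, 12 mm thick, x = -33 to the flange, top 46 mm above the underside: grip the rib. Origin: centre of the foot's underside, z up. It starts on the bed 60 to 85 mm on the jig's -x side, turned +70 to +125 degrees from the jig's x.
- flange_face (a point): Point on the bracket's outer flange face, centred across its width, 30 mm above the underside of the foot (x = +40 mm in the bracket's frame).
- jig: Fixed pressing jig, place and direction vary. Plywood bed 290 x 140 x 12 mm (x -150 to +140, y +-70), black centre line along x at y = 0; blue spring housing 90 mm wide, 45 mm high over the bed, at x = 93 to 137. Origin: on the bench top under the centre line; the bed's top is 12 mm above it. x runs along the bed towards the stop: the pressing direction.
- stop_pad: The sliding stop: aluminium plate 6 x 80 x 56 mm (2 to 58 mm over the bed, in front of the blue housing) with a black rubber pad 4 x 74 x 52 mm on its front, which faces the jig's -x. Origin: centre of the plate, 7 mm behind the pad's front face; axes as the jig's.
- stop_face (a point): Middle of the black pad's front face, which the flange must meet; moves with the stop. At rest it is at x = +50 mm in the jig's frame, 42 mm above the bench.
- stop_plate (a joint): How far the sprung stop is pushed back along the jig's x: 0 at rest, 0.030 m at its hard end. Spring 500 N/m, no preload (10 mm: 5 N, 20 mm: 10 N). The red pointer moves with it over a white scale on top of the blue housing; its tip is in the green band from 0.010 to 0.020 m, mid-band at 0.015 m.
- grease_tin: Bystander: round grey metal tin, 66 mm across, 46 mm high, left of the jig. Origin under its centre.
- timing_cover: Bystander: cast aluminium engine cover with holes, 314 x 210 x 36 mm, lying on a note pad right of the jig.
- hammer: Bystander: hammer with wooden handle, 318 x 111 x 31 mm, at the right.
- screwdriver: Bystander: screwdriver with clear handle, 235 x 31 x 33 mm, at the right.
- caliper: Bystander: caliper, 241 x 66 x 11 mm, at the right.

How it is judged:
By the outcome, as a careful person would: the job done as asked, in the order asked, and still so for the second after the job is handed in, while the arm keeps its last pose, push and grip.
It also fails if it takes over 38 s, if anything falls off the work surface, if the arm or the gripper's body presses on something with over 40 N, if the wrist force passes 120 N, or if a joint passes its speed limit or range.

ROBOT

A 6-joint arm with a two-finger parallel gripper is mounted at the origin on a cart in front of the work surface, level with it; the furniture and walls round the work are solid. World frame = base frame: x ahead of the robot, y to its left, z up, the work surface at z = 0. Lengths are in m, angles in rad, forces in N, time in s.
With the tool pointing down it reaches from about 0.325 to 0.9 m from the base axis. Payload 6.1 kg.
Tool frame: the origin (TCP) lies on the centre line of the jaws, within the pads' length; the fingertips stand 19 mm ahead of it and the grasp point (between the pads) is the TCP (robot.tip_extent is the distance from the TCP to the fingertips, in m); z points along the fingers, y is the line along which they close (so a half turn about z gives the same grasp; the last joint's range is limited). The gripper opens to 87 mm and grips with 3 to 60 N. Pads are 19 mm wide; open, the fingers measure 117 mm over their backs; the gripper's body (75 mm by 190 mm) begins 51 mm behind the grasp point.
Start: joints at [-1.382, 0.22, 1.526, -0, 1.395, -0.126], TCP at [0.194, -0.594, 0.242] pointing down, gripper open.
Joint ranges: [-2.98, 2.98], [-0.91, 2.08], [0.09, 2.57], [-1.24, 4.39], [0.2, 2.65], [-2.68, 2.68]. Speed limits (rad/s): [2.57, 2.57, 3.01, 3.14, 3.14, 3.14].

INTERFACE

Orientations are given as [roll, pitch, yaw] about the fixed x, y, z axes, in that order (R = Rz(yaw) Ry(pitch) Rx(roll)).
In Python, from workcell import robot gives the robot as it stands.
- The arm moves only by the tool jog_arm, never from a script. Its argument "targets" is a list of rows, each an object with "linear": the shift along the world's x, y, z in m, a list of three; "roll": the turn about the world's z in rad. In form: [{"linear": [dx, dy, dz], "roll": roll}, ...]. A call has 1 to 5 rows; each row shifts and turns the commanded pose from where the row before left it; what a row does not reach is not made up. A row lasts 1/8 s, in which the tool goes at most 62.5 mm and 10.7 degrees, less where a joint would pass 70% of its speed; a pose out of reach is approached as far as the arm can. A call is refused whole if a number of a shift passes 0.0625 or a number of a turn 0.188, either way. A call with a gripper value outside its range is refused whole. "grip" is the opening, from 0 (shut) to 1 (fully open), set as the call begins (left out, the last holds). The fingers move at their own pace and stop on an object; "newtons" is the grip in N (left out, the last holds). Time passes only in rows, so rows that do not move let the fingers close. It gives the time, the measured TCP pose, the force, the opening and the grip force at its end, in the units of the state.
- robot.state(): the state, without advancing time (a new reading comes with each control period).
- robot.grab_frame(name): name is "side" or "top" or "wrist"; returns (picture, depth): 480x640x3 uint8, red, green, blue; 480x640 float32, m along the optical axis (not along the pixel's ray), 0 where there is no reading.
- robot.camera_model(name): a dict with "vfov" (degrees; the focal length in pixels is half the picture's height over the tangent of half this angle, whatever the lens; pixels are square), "cx", "cy" (the principal point, pixels), "origin" and "rotation" of the camera in the world; the wrist camera has in their place "mount" (4x4, takes a point from camera to tool coordinates, whose origin is the TCP and whose axes are the flange's). Camera axes: x right, y up, looking along -z (the intrinsics and any distortion apply to the point x, -y, -z); pixel columns grow to the right and rows downward; lengths in m; the calibration is good to about 2 mm. The wrist camera is an equidistant fisheye: a pixel r from the principal point sees the ray r / f radians off the axis. A picture is of the moment at which its call begins: read the wrist's pose just before it. camera_model takes no time and is no camera call.
- robot.sign_off(): hands the job in; it is judged then, once.
The state is a dict: "t": time; "q": joint angles; "qvel": joint speeds; "joint_torque": joint torques, N m; "tcp_pos": TCP position; "tool_rot": TCP orientation; "wrist_force": force on the tool from outside, world axes, zero at the start; "wrist_torque": the same for the moment, N m; "finger_gap": finger opening in m; "gripper_force": force on a finger pad.
Only numpy, scipy, OpenCV 4.12 (cv2) and the standard library are available. Lean on these libraries where they do the work, as an engineer would, in place of code of your own. Each camera call takes 0.05 s, during which the arm holds its last target. There are 200 camera calls.

## Working session

There is one attempt and no reset: what is moved stays moved. The work goes in short steps, Python scripts to look and compute and a tool call to move; the robot and the scene stay as the last step left them, time stands still between calls to the robot, and variables do not carry over. Pictures are saved under pics/ and viewed, at most 10 in all, crops included, and the job is handed in when it is done.

Besides the shell and the picture viewer there is one more tool, called after ">>>" as name(argument=value, ...) on one line, values as JSON. jog_arm: Moves the arm, as the interface text tells. Its arguments: {"type":"object","properties":{"targets":{"type":"array","items":{"type":"object","properties":{"linear":{"type":"array","items":{"type":"number"}},"roll":{"type":"number"}}}},"grip":{"type":"number"},"newtons":{"type":"number"}},"required":["targets"]}

```bash
ls; mkdir -p pics; cat > h.py <<'E'
import numpy as np, cv2
from workcell import robot
def save(n,im): cv2.imwrite('pics/'+n+'.png',cv2.cvtColor(im,cv2.COLOR_RGB2BGR))
def ray(name,uv,st=None):
    m=robot.camera_model(name); f=240/np.tan(np.radians(m['vfov'])/2)
    uv=np.atleast_2d(uv).astype(float); x=(uv[:,0]-m['cx'])/f; y=(uv[:,1]-m['cy'])/f
    return m,f,x,y
def pts(name,uv,depth):
    "world points from fixed camera pixels and optical-axis depths"
    m,f,x,y=ray(name,uv); d=np.asarray(depth)
    c=np.stack([x*d,-y*d,-d*np.ones_like(x)],1)
    return c@np.array(m['rotation']).T+np.array(m['origin'])
def onplane(name,uv,z):
    m,f,x,y=ray(name,uv); R=np.array(m['rotation']);o=np.array(m['origin'])
    c=np.stack([x,-y,-np.ones_like(x)],1)@R.T
    return o+c*((z-o[2])/c[:,2])[:,None]
E
python3 - <<'E'
from h import *
for n in ('top','side','wrist'):
    print(n,robot.camera_model(n))
for n in ('top','side'):
    im,d=robot.grab_frame(n); save(n+'0',im); np.save(n+'0.npy',d); np.save(n+'0i.npy',im)
print(robot.state())
E
```

```text
pics
top {'vfov': 54.96113382908883, 'cx': 323.51437903532195, 'cy': 237.73533775713005, 'origin': array([ 0.44092196, -0.00943029,  1.12933973]), 'rotation': array([ 0.09098736,  0.00651301, -1.56726817])}
side {'vfov': 54.52502851114804, 'cx': 314.95090994129686, 'cy': 241.2161941781882, 'origin': array([ 0.609403  , -0.92523462,  1.16274589]), 'rotation': array([ 0.6997217 , -0.01685945,  0.12867891])}
wrist {'vfov': 65.70646984690485, 'cx': 322.6347679367663, 'cy': 238.98629834041182, 'mount': array([[-1.19380318e-04,  9.68397076e-01,  2.49413490e-01,
         6.86754744e-02],
       [ 9.99999846e-01,  2.50704043e-04, -4.94763786e-04,
         1.45231967e-03],
       [-5.41656774e-04,  2.49413392e-01, -9.68396957e-01,
        -1.42594985e-01],
       [ 0.00000000e+00,  0.00000000e+00,  0.00000000e+00,
         1.00000000e+00]])}
{'t': 0.1, 'q': array([-1.38211382e+00,  2.21161991e-01,  1.52749952e+00, -3.03191606e-05,
        1.39471550e+00, -1.26111757e-01]), 'qvel': array([-0.00054752, -0.00170047, -0.00224018,  0.00071925, -0.00025735,
        0.00133471]), 'joint_torque': array([ 2.42696609e-03, -4.95946455e+01, -3.88516831e+01,  7.03000976e-02,
        5.15919412e-02, -4.59606326e-05]), 'tcp_pos': array([ 0.19339215, -0.59376513,  0.24053601]), 'tool_rot': array([-3.13981871e+00, -1.94828306e-04,  3.14799425e-01]), 'wrist_force': array([ 0.78485369, -0.15251026, -0.39728164]), 'wrist_torque': array([ 0.0434457 , -0.01466982, -0.02256168]), 'gripper_force': 0.0, 'finger_gap': 0.08687551166992757}
```

```bash
sed -i "s/np.array(m\['rotation'\])/Rot.from_euler('xyz',m['rotation']).as_matrix()/; s/^import numpy as np, cv2/import numpy as np, cv2\nfrom scipy.spatial.transform import Rotation as Rot/" h.py; cat h.py | grep Rot
```

```text
from scipy.spatial.transform import Rotation as Rot
    return c@Rot.from_euler('xyz',m['rotation']).as_matrix().T+np.array(m['origin'])
    m,f,x,y=ray(name,uv); R=Rot.from_euler('xyz',m['rotation']).as_matrix();o=np.array(m['origin'])
```

View pics/top0.png

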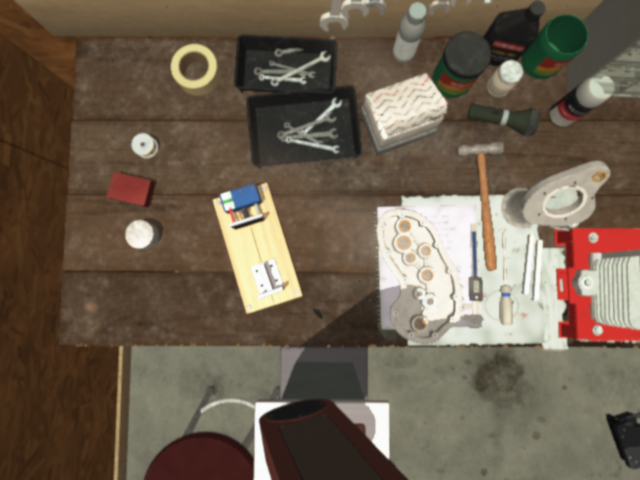

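View pics/side0.png

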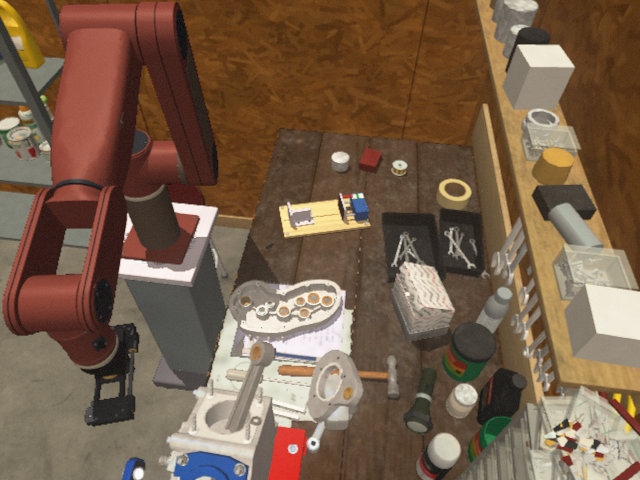

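```bash
python3 - <<'E'
from h import *
im=np.load('top0i.npy');d=np.load('top0.npy')
c=im[175:320,200:315]; save('crop0',cv2.resize(c,None,fx=4,fy=4,interpolation=cv2.INTER_CUBIC))
hsv=cv2.cvtColor(im,cv2.COLOR_RGB2HSV)
m=((hsv[...,0]>12)&(hsv[...,0]<35)&(hsv[...,1]>50)&(hsv[...,2]>150)).astype(np.uint8)
m[:170]=0;m[325:]=0;m[:,:200]=0;m[:,315:]=0
m=cv2.morphologyEx(m,cv2.MORPH_CLOSE,np.ones((5,5)))
cs,_=cv2.findContours(m,0,2); k=max(cs,key=cv2.contourArea)
r=cv2.minAreaRect(k); b=cv2.boxPoints(r); print(b)
P=onplane('top',b,.012); print(P, np.linalg.norm(np.diff(P,axis=0),axis=1))
v,u=np.mgrid[180:318,205:310]; v=v.ravel();u=u.ravel()
W=pts('top',np.c_[u,v],d[v,u])
hm=W[:,2].reshape(138,105); np.save('hm.npy',hm)
s=np.clip(hm/0.07,0,1)*255
cv2.imwrite('pics/hm0.png',cv2.resize(s.astype(np.uint8),None,fx=4,fy=4,interpolation=0))
bed=W[(m[v,u]>0)]; print('bed z',np.median(bed[:,2]))
E
```

```text
[[210.57837 199.12973]
 [267.35675 181.65945]
 [302.66486 296.4108 ]
 [245.88647 313.88107]]
[[0.63717295 0.27572713 0.012     ]
 [0.68100663 0.1368958  0.012     ]
 [0.40102812 0.04783955 0.012     ]
 [0.35892865 0.18372828 0.012     ]] [0.14558684 0.29380092 0.14226072]
bed z 0.01202165592358062
```

View pics/crop0.png

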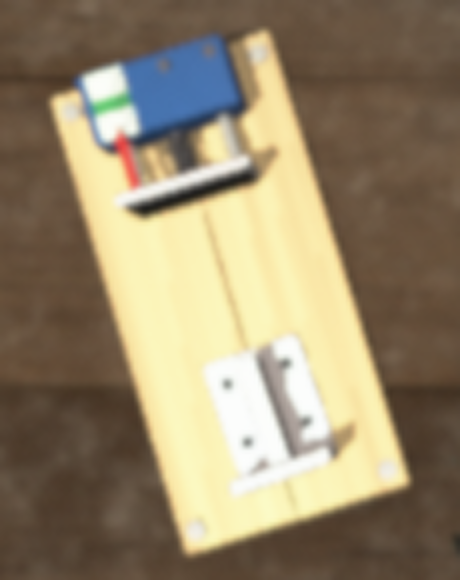

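View pics/hm0.png

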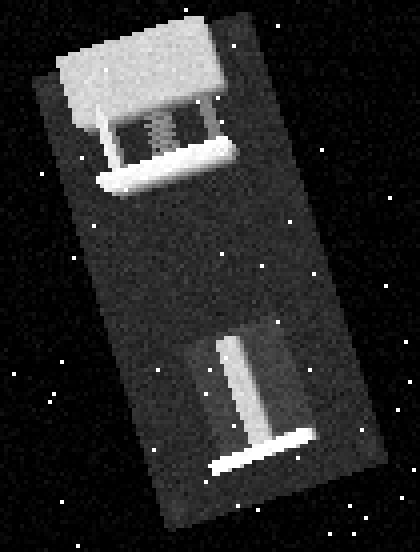

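```bash
cat >> h.py <<'E'
def topmeas(im,d,tag=''):
    "jig frame and bracket features from the top camera's depth and colour"
    v,u=np.mgrid[175:322,200:315]; v=v.ravel();u=u.ravel(); ok=d[v,u]>0;v=v[ok];u=u[ok]
    W=pts('top',np.c_[u,v],d[v,u]); return u,v,W,im[v,u]
def rect(P):
    (c,wh,_)=r=cv2.minAreaRect((P*1000).astype(np.float32)); b=cv2.boxPoints(r)
    e=[b[1]-b[0],b[2]-b[1]]; e=max(e,key=np.linalg.norm)
    return np.array(c),sorted(wh),np.degrees(np.arctan2(e[1],e[0]))%180
def biggest(u,v,k):
    "keep the largest connected blob of pixel mask"
    g=np.zeros((480,640),np.uint8); g[v[k],u[k]]=1
    n,l,s,_=cv2.connectedComponentsWithStats(g,connectivity=4); j=1+np.argmax(s[1:,4]); return k&(l[v,u]==j)
E
python3 - <<'E'
from h import *
u,v,W,C=topmeas(np.load('top0i.npy'),np.load('top0.npy'))
# jig: bed mask by height
bed=biggest(u,v,(W[:,2]>.006)); c,wh,a=rect(W[bed,:2]); print('bed',c,wh,a)
hsv=cv2.cvtColor(C[None],cv2.COLOR_RGB2HSV)[0]
ply=biggest(u,v,(hsv[:,0]>12)&(hsv[:,0]<35)&(hsv[:,1]>50)&(hsv[:,2]>150)&(abs(W[:,2]-.012)<.006)); print('ply',rect(W[ply,:2]))
near=v>240
X=W
for n,k in (('flange',near&(W[:,2]>.065)),('rib',near&(W[:,2]>.05)&(W[:,2]<.064)),('foot',near&(W[:,2]>.0155)),('plate',~near&(W[:,2]>.063)),('house',~near&(hsv[:,0]>100)&(hsv[:,0]<125)&(hsv[:,1]>120)&(W[:,2]>.05))):
    k=biggest(u,v,k); c,wh,a=rect(W[k,:2]); print(n,k.sum(),c,wh,a,'z med',np.median(W[k,2]),'mean',W[k].mean(0)*1000)
    A=W[k,:2]; A=A-A.mean(0); w,V=np.linalg.eigh(A.T@A); e=V[:,1]; print('   pca',np.degrees(np.arctan2(e[1],e[0]))%180)
dark=(C.max(1)<120)&(abs(W[:,2]-.012)<.006)&(v>232)&(v<261)&(u>245)&(u<268); k=biggest(u,v,dark);print('line',k.sum(),W[k].mean(0),rect(W[k,:2]))
E
```

```text
bed [522.86224365 161.67103577] [140.46449279785156, 294.47283935546875] 17.79944
ply (array([520.84686279, 161.02397156]), [140.46449279785156, 290.23931884765625], np.float32(17.79944))
flange 95 [412.30184937 120.16555786] [8.01003360748291, 58.53422927856445] 110.07575 z med 0.07186726786993702 mean [412.21447052 120.09723619  71.68765384]
   pca 110.1702953230905
rib 150 [446.73370361 132.83259583] [12.031696319580078, 63.72064208984375] 20.64939 z med 0.057909123661015416 mean [446.4953011  132.58546115  57.75652244]
   pca 20.296429174781395
foot 795 [445.49682617 131.68447876] [61.54722595214844, 82.09368896484375] 21.197206 z med 0.02003111040186467 mean [444.6876648  130.69348581  33.5911284 ]
   pca 22.37787308150169
plate 169 [577.40515137 179.53118896] [30.68712043762207, 73.494873046875] 89.680626 z med 0.06916443758636093 mean [577.97080103 182.31863977  68.93967943]
   pca 103.02677132342433
house 404 [638.32324219 183.26583862] [42.08604049682617, 59.1517219543457] 107.20662 z med 0.05723517801843159 mean [635.75353015 182.87658975  57.11881658]
   pca 102.14715163029052Traceback (most recent call last):
  File "<stdin>", line 12, in <module>
  File "h.py", line 29, in biggest
    n,l,s,_=cv2.connectedComponentsWithStats(g,connectivity=4); j=1+np.argmax(s[1:,4]); return k&(l[v,u]==j)
                                                                    ~~~~~~~~~^^^^^^^^^
    return _wrapfunc(a, 'argmax', axis=axis, out=out, **kwds)
    return bound(*args, **kwds)
ValueError: attempt to get argmax of an empty sequence
```

>>> jog_arm(targets=[{"linear":[0.0195,0.056,0],"roll":0.04},{"linear":[0.0195,0.056,0],"roll":0},{"linear":[0.0195,0.056,0],"roll":0},{"linear":[0.0195,0.056,0],"roll":0},{"linear":[0.0195,0.056,0],"roll":0}], grip=1, newtons=40)

```text
t: 0.72
tcp_pos: [0.2912, -0.3123, 0.2411]
tool_rot: [-3.141, -0.0, 0.354]
wrist_force: [0.6, -0.4, 0.0]
finger_gap: 0.0869
gripper_force: 0.0
```

>>> jog_arm(targets=[{"linear":[0.0195,0.056,0],"roll":0},{"linear":[0.0195,0.056,0],"roll":0},{"linear":[0.0195,0.056,0],"roll":0},{"linear":[0.0195,0.056,0],"roll":0},{"linear":[0.0195,0.056,0],"roll":0}])

```text
t: 1.35
tcp_pos: [0.3886, -0.0324, 0.2415]
tool_rot: [3.141, -0.001, 0.355]
wrist_force: [1.4, -0.6, 0.4]
finger_gap: 0.0869
gripper_force: 0.0
```

>>> jog_arm(targets=[{"linear":[0.0195,0.056,0],"roll":0},{"linear":[0.0195,0.056,0],"roll":0},{"linear":[0.021,0.0555,-0.03],"roll":0},{"linear":[0,0,-0.03],"roll":0},{"linear":[0,0,0],"roll":0}])

```text
t: 1.98
tcp_pos: [0.4448, 0.1303, 0.1804]
tool_rot: [-3.14, 0.007, 0.357]
wrist_force: [-0.7, -0.8, -0.1]
finger_gap: 0.0869
gripper_force: 0.0
```

```bash
cat >> h.py <<'E'
def wpts(uv,d,st):
    m=robot.camera_model('wrist'); f=240/np.tan(np.radians(m['vfov'])/2)
    uv=np.atleast_2d(uv).astype(float); x=uv[:,0]-m['cx'];y=uv[:,1]-m['cy']; r=np.hypot(x,y)+1e-9; t=np.tan(r/f)
    c=np.stack([x/r*t*d,-y/r*t*d,-d],1); M=m['mount']
    T=c@M[:3,:3].T+M[:3,3]; R=Rot.from_euler('xyz',st['tool_rot']).as_matrix()
    return T@R.T+st['tcp_pos']
E
python3 - <<'E'
from h import *
st=robot.state(); im,d=robot.grab_frame('wrist'); save('w1',im); np.save('w1.npy',d)
print(st['tcp_pos'],st['tool_rot'],st['q'])
v,u=np.mgrid[0:480,0:640]; v=v.ravel();u=u.ravel();ok=d[v,u]>0;v=v[ok];u=u[ok]
W=wpts(np.c_[u,v],d[v,u],st)
print('bed z',np.median(W[abs(W[:,2]-.012)<.006,2]))
a=np.radians(20.3);o=np.array([.446,.1325]);L=(W[:,:2]-o)@np.array([[np.cos(a),-np.sin(a)],[np.sin(a),np.cos(a)]])
box=(abs(L[:,0])<.055)&(abs(L[:,1])<.045)
for n,k in (('flange',box&(W[:,2]>.066)&(W[:,2]<.08)),('rib',box&(W[:,2]>.053)&(W[:,2]<.063))):
    if k.sum()<20: print(n,k.sum());continue
    k=biggest(u,v,k); print(n,k.sum(),rect(W[k,:2]),np.median(W[k,2]),'px',u[k].mean(),v[k].mean())
E
```

```text
[0.44480061 0.13025273 0.18043033] [-3.1401054   0.00663334  0.35650517] [ 1.14562224e-01 -1.14663266e-01  1.99334316e+00 -1.52173345e-04
  1.26970923e+00  1.32890393e+00]
bed z 0.011519987753509209
flange 973 (array([412.81521606, 118.14648438]), [8.679115295410156, 60.047428131103516], np.float32(110.29471)) 0.07112476956665756 px 320.9588900308325 287.46145940390545
rib 1706 (array([446.21929932, 130.0909729 ]), [58.52165222167969, 65.99034881591797], np.float32(20.035456)) 0.05738085421473014 px 321.65474794841737 241.84583821805393
```

View pics/w1.png

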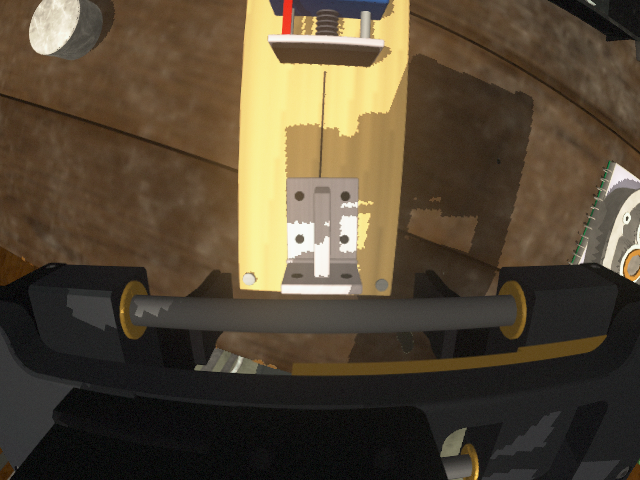

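>>> jog_arm(targets=[{"linear":[0,0,-0.04],"roll":0},{"linear":[0,0,-0.03],"roll":0},{"linear":[0,0,-0.015],"roll":0},{"linear":[0,0,0],"roll":0},{"linear":[0,0,0],"roll":0}])

```text
t: 2.65
tcp_pos: [0.4486, 0.1298, 0.1]
tool_rot: [3.141, -0.003, 0.354]
wrist_force: [0.7, 0.7, 0.5]
finger_gap: 0.0871
gripper_force: 0.0
```

>>> jog_arm(targets=[{"linear":[0,0.002,-0.03],"roll":0},{"linear":[0,0,-0.02],"roll":0},{"linear":[0,0,-0.006],"roll":0},{"linear":[0,0,0],"roll":0},{"linear":[0,0,0],"roll":0}])

```text
t: 3.28
tcp_pos: [0.4483, 0.132, 0.0436]
tool_rot: [3.141, -0.002, 0.355]
wrist_force: [0.0, 0.8, -0.4]
finger_gap: 0.0872
gripper_force: 0.0
```

>>> jog_arm(targets=[{"linear":[0,0,0],"roll":0},{"linear":[0,0,0],"roll":0},{"linear":[0,0,0],"roll":0},{"linear":[0,0,0],"roll":0},{"linear":[0,0,0],"roll":0}], grip=0, newtons=40)

```text
t: 3.9
tcp_pos: [0.4472, 0.1319, 0.0423]
tool_rot: [-3.142, 0.0, 0.355]
wrist_force: [0.3, -0.3, 0.0]
finger_gap: 0.0451
gripper_force: 0.0
```

>>> jog_arm(targets=[{"linear":[0,0,0],"roll":0},{"linear":[0,0,0],"roll":0},{"linear":[0,0,0],"roll":0},{"linear":[0,0,0],"roll":0},{"linear":[0,0,0],"roll":0}])

```text
t: 4.53
tcp_pos: [0.4472, 0.1319, 0.0423]
tool_rot: [-3.142, 0.0, 0.355]
wrist_force: [0.1, 0.7, -0.1]
finger_gap: 0.0115
gripper_force: 40.0
```

>>> jog_arm(targets=[{"linear":[0,0,0.01],"roll":0},{"linear":[0,0,0.01],"roll":0},{"linear":[0,0,0],"roll":0},{"linear":[0,0,0],"roll":0}])

```text
t: 5.03
tcp_pos: [0.4472, 0.1319, 0.0624]
tool_rot: [3.142, -0.0, 0.355]
wrist_force: [-0.7, -1.2, -6.1]
finger_gap: 0.0117
gripper_force: 40.0
```

>>> jog_arm(targets=[{"linear":[0,0,0],"roll":0.18},{"linear":[0,0,0],"roll":0.18},{"linear":[0,0,0],"roll":0.18},{"linear":[0,0,0],"roll":0.18},{"linear":[0,0,0],"roll":0.18}])

```text
t: 5.65
tcp_pos: [0.4468, 0.1318, 0.0619]
tool_rot: [-3.141, 0.0, 1.261]
wrist_force: [-0.0, -0.2, -3.7]
finger_gap: 0.0121
gripper_force: 40.0
```

>>> jog_arm(targets=[{"linear":[0,0,0],"roll":0.18},{"linear":[0,0,0],"roll":0.18},{"linear":[0,0,0],"roll":0.18},{"linear":[0,0,0],"roll":0.18},{"linear":[0,0,0],"roll":0.18}])

```text
t: 6.28
tcp_pos: [0.4468, 0.1318, 0.0619]
tool_rot: [-3.141, -0.001, 2.161]
wrist_force: [-0.4, -0.9, -5.0]
finger_gap: 0.0117
gripper_force: 40.0
```

>>> jog_arm(targets=[{"linear":[0,0,0],"roll":0.18},{"linear":[0,0,0],"roll":0.18},{"linear":[0,0,0],"roll":0.18},{"linear":[0,0,0],"roll":0.18},{"linear":[0,0,0],"roll":0.18}])

```text
t: 6.9
tcp_pos: [0.4467, 0.1318, 0.0618]
tool_rot: [-3.141, -0.001, 3.061]
wrist_force: [0.2, -0.3, -4.4]
finger_gap: 0.0117
gripper_force: 40.0
```

>>> jog_arm(targets=[{"linear":[0,0,0],"roll":0.18},{"linear":[0,0,0],"roll":0.18},{"linear":[0,0,0],"roll":0.03},{"linear":[0,0,0],"roll":0},{"linear":[0,0,0],"roll":0}])

```text
t: 7.52
tcp_pos: [0.4471, 0.1319, 0.0622]
tool_rot: [3.142, -0.0, -2.84]
wrist_force: [-0.3, -0.3, -4.5]
finger_gap: 0.0115
gripper_force: 40.0
```

```bash
cat >> h.py <<'E'
def lateral(W,k,o,a):
    e=np.array([np.cos(a),np.sin(a)]); n=np.array([-e[1],e[0]]); P=W[k,:2]-o; return P@e,P@n
E
python3 - <<'E'
from h import *
st=robot.state(); im,d=robot.grab_frame('wrist'); save('w2',im); np.save('w2.npy',d);np.save('w2i.npy',im)
ti,td=robot.grab_frame('top'); np.save('t2.npy',td);np.save('t2i.npy',ti); save('t2',ti)
print(st)
E
```

```text
{'t': 7.525, 'q': array([ 1.17384290e-01,  5.82819768e-02,  2.07430964e+00,  9.72692813e-06,
        1.00923794e+00, -1.75462672e+00]), 'qvel': array([ 0.00092073, -0.00054056, -0.00112006, -0.0012684 , -0.00153944,
       -0.00825234]), 'joint_torque': array([ 1.21744208e-03, -3.67074895e+01, -3.37518632e+01, -3.32566642e-02,
        1.38267805e-02,  1.92019710e-02]), 'tcp_pos': array([0.44713569, 0.13187644, 0.06222972]), 'tool_rot': array([ 3.14154126e+00, -2.31399070e-04, -2.84038315e+00]), 'wrist_force': array([-0.34999483, -0.25527641, -4.52607038]), 'wrist_torque': array([ 0.10780919, -0.06702873,  0.01406916]), 'gripper_force': 39.99422290362418, 'finger_gap': 0.01151050625557035}
```

View pics/w2.png

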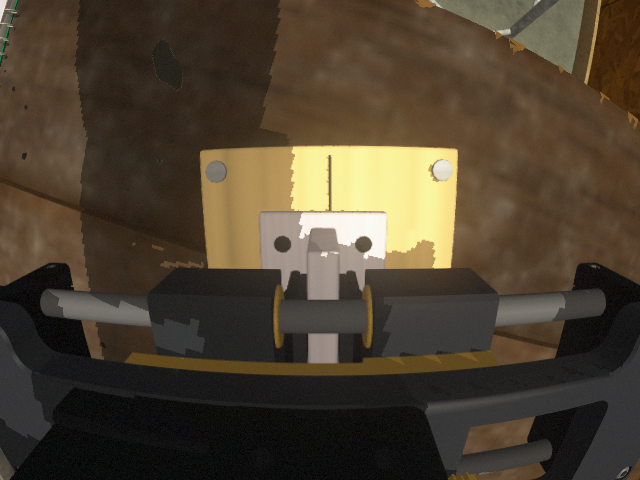

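```bash
cat > jig.py <<'E'
from h import *
def edges(W,ply,o,a):
    "robust fit of both long bed edges -> centreline angle & point"
    s,n=lateral(W,ply,o,a); out=[]
    b=np.round(s/.003).astype(int); S=[];LO=[];HI=[]
    for q in np.unique(b):
        k=b==q
        if k.sum()<15: continue
        S.append(q*.003);LO.append(n[k].min());HI.append(n[k].max())
    S,LO,HI=map(np.array,(S,LO,HI))
    g=abs(HI-LO-.14)<.006; S,LO,HI=S[g],LO[g],HI[g]
    p=np.polyfit(S,(LO+HI)/2,1); r=(LO+HI)/2-np.polyval(p,S); k=abs(r)<.002; p=np.polyfit(S[k],((LO+HI)/2)[k],1)
    return p,k.sum(),np.median(HI-LO)
def plymask(C,W):
    h=cv2.cvtColor(C[None],cv2.COLOR_RGB2HSV)[0]
    return (h[:,0]>12)&(h[:,0]<35)&(h[:,1]>60)&(h[:,2]>90)&(abs(W[:,2]-.012)<.005)
E
python3 - <<'E'
from jig import *
o=np.array([.5265,.1625]);a0=np.radians(17.6)
def rep(n,W,C,u,v):
    k=biggest(u,v,plymask(C,W)); p,c,w=edges(W,k,o,a0)
    print(n,'axis deg',17.6+np.degrees(p[0]),'offset at origin mm',p[1]*1e3,'at -80',(p[1]-.08*p[0])*1e3,c,w*1e3,'z',np.median(W[k,2]))
u,v,W,C=topmeas(np.load('top0i.npy'),np.load('top0.npy')); rep('top0',W,C,u,v)
u,v,W,C=topmeas(np.load('t2i.npy'),np.load('t2.npy')); rep('t2',W,C,u,v); 
k=(W[:,2]>.082)&(W[:,2]<.1)&(v>240)
st=dict(tcp_pos=[.4448,.13025,.18043],tool_rot=[-3.1401,.00663,.3565])
st2=dict(tcp_pos=[.44714,.13188,.06223],tool_rot=[3.14154,-.00023,-2.84038])
for n,s in (('w1',st),('w2',st2)):
    im=cv2.cvtColor(cv2.imread(f'pics/{n}.png'),cv2.COLOR_BGR2RGB); d=np.load(n+'.npy')
    v,u=np.mgrid[0:265,0:640]; v=v.ravel();u=u.ravel();ok=d[v,u]>0;v=v[ok];u=u[ok]
    W=wpts(np.c_[u,v],d[v,u],s); C=im[v,u]
    rep(n,W,C,u,v)
    if n=='w2':
        x,l=lateral(W,np.ones(len(W),bool),o,a0)
        dk=(u>322)&(u<338)&(v>158)&(v<208)&(C.max(1)<110); print('line lat',l[dk].mean()*1e3,dk.sum(),np.polyfit(x[dk],l[dk],1))
        gray=(C.max(1).astype(int)-C.min(1)<40)
        for nm,kk in (('foot',gray&(v>205)&(u>240)&(u<410)&(abs(W[:,2]-.038)<.005)),('rib',(u>290)&(u<350)&(v>215)&(W[:,2]>.07)&(W[:,2]<.083))):
            kk=biggest(u,v,kk); P=np.stack([x[kk],l[kk]],1); b=np.round(x[kk]/.002); 
            m=[(q*.002,(l[kk][b==q].min()+l[kk][b==q].max())/2,np.ptp(l[kk][b==q])) for q in np.unique(b) if (b==q).sum()>10]
            print(nm,np.median(W[kk,2]),'xmin',x[kk].min()*1e3); print(np.round(np.array(m)*1e3,1).tolist())
E
```

```text
top0 axis deg 17.82839863801216 offset at origin mm 0.06088970136937676 at -80 -0.2580149578612515 92 137.7553542087932 z 0.012014926187161046
t2 axis deg 17.88238600941678 offset at origin mm 0.09558570683267788 at -80 -0.2986995432385608 40 137.62804882014998 z 0.012108356953197341
w1 axis deg 17.82899100330745 offset at origin mm 0.4718775373132146 at -80 0.15214578010039603 77 139.0077233596405 z 0.011425732139782402
w2 axis deg 17.566764611730395 offset at origin mm -3.0463683174246383 at -80 -2.999962961145974 23 139.16472016173387 z 0.011406080370638269
line lat -3.119152284670915 18 [-0.0037238  -0.00363892]
foot 0.03735061429760854 xmin -121.91951307642304
[[-122.0, -6.5, 57.6], [-120.0, -6.7, 59.3], [-118.0, -6.6, 59.1], [-116.0, -6.4, 59.0], [-114.0, -6.6, 58.7], [-112.0, -6.6, 58.7], [-110.0, -6.7, 59.0], [-108.0, -6.6, 59.1], [-106.0, -6.6, 59.5], [-104.0, -6.4, 59.0], [-102.0, -6.7, 58.7], [-100.0, -6.7, 58.9], [-98.0, -6.7, 59.2], [-96.0, -6.8, 59.0]]
rib 0.07682112327370194 xmin -115.06346523286719
[[-114.0, -6.4, 11.6], [-112.0, -6.4, 11.9], [-110.0, -6.4, 11.6]]
```

>>> jog_arm(targets=[{"linear":[0.02,0.0077,0],"roll":0.008},{"linear":[0.025,0.009,0],"roll":0},{"linear":[0.02,0.007,0],"roll":0},{"linear":[0.01,0.004,-0.008],"roll":0},{"linear":[0,0,0],"roll":0}])

```text
t: 8.25
tcp_pos: [0.5214, 0.1595, 0.0531]
tool_rot: [3.141, -0.002, -2.831]
wrist_force: [-0.3, -0.3, -4.6]
finger_gap: 0.0116
gripper_force: 40.0
```

>>> jog_arm(targets=[{"linear":[0,0,-0.006],"roll":0},{"linear":[0,0,-0.003],"roll":0},{"linear":[0,0,0],"roll":0},{"linear":[0,0,0],"roll":0}])

```text
t: 8.75
tcp_pos: [0.5222, 0.1595, 0.0455]
tool_rot: [-3.142, 0.0, -2.83]
wrist_force: [0.3, -0.1, -4.3]
finger_gap: 0.0115
gripper_force: 40.0
```

```bash
python3 - <<'E'
from jig import *
o=np.array([.5265,.1625]);a0=np.radians(17.6)
s=robot.state(); im,d=robot.grab_frame('wrist'); save('w3',im); np.save('w3.npy',d)
ti,td=robot.grab_frame('top'); si,sd=robot.grab_frame('side'); save('t3',ti);save('s3',si)
np.save('t3.npy',td);np.save('s3.npy',sd)
print(s['tcp_pos'],s['tool_rot'],s['wrist_force'],s['q'])
cv2.imwrite('pics/both3.png',np.vstack([cv2.resize(cv2.cvtColor(x,4),(0,0),fx=f,fy=f,interpolation=2)[:290,:560] for x,f in ((ti[165:250,195:335],4),(si[175:245,265:405],4))]))
v,u=np.mgrid[0:265,0:640]; v=v.ravel();u=u.ravel();ok=d[v,u]>0;v=v[ok];u=u[ok]
W=wpts(np.c_[u,v],d[v,u],s); C=im[v,u]
k=biggest(u,v,plymask(C,W)); p,c,w=edges(W,k,o,a0); print('jig',17.6+np.degrees(p[0]),p[1]*1e3,(p[1]-.03*p[0])*1e3,c,w*1e3,'z',np.median(W[k,2]))
x,l=lateral(W,np.ones(len(W),bool),o,a0)
print('bed rear edge x',np.percentile(x[k],0.5)*1e3)
gray=(C.max(1).astype(int)-C.min(1)<40)
kk=gray&(v>200)&(u>240)&(u<410)&(abs(W[:,2]-.0175)<.003); kk=biggest(u,v,kk); b=np.round(x[kk]/.002)
m=np.array([(q*.002,(l[kk][b==q].min()+l[kk][b==q].max())/2,np.ptp(l[kk][b==q])) for q in np.unique(b) if (b==q).sum()>10])
print('foot z',np.median(W[kk,2]),'xmin',x[kk].min()*1e3,np.round(m*1e3,1).tolist(),'ang',17.6+np.degrees(np.polyfit(m[1:,0],m[1:,1],1)[0]))
E
```

```text
[0.52222582 0.15954247 0.04550371] [-3.14152767e+00  2.07089123e-04 -2.83044595e+00] [ 0.33887057 -0.13802684 -4.33434938] [ 1.52074232e-01  2.63478707e-01  1.87652731e+00 -3.72382476e-05
  1.00137186e+00 -1.72984872e+00]
jig 17.72348576466572 -2.598819593482943 -2.663476588665734 47 139.07042895388446 z 0.011421557577213595
bed rear edge x -147.20686452299935
foot z 0.019793478290695193 xmin -41.90162587007661 [[-42.0, -3.7, 56.4], [-40.0, -3.5, 55.7], [-38.0, 1.8, 31.0]] ang 171.40064281221416
```

View pics/both3.png

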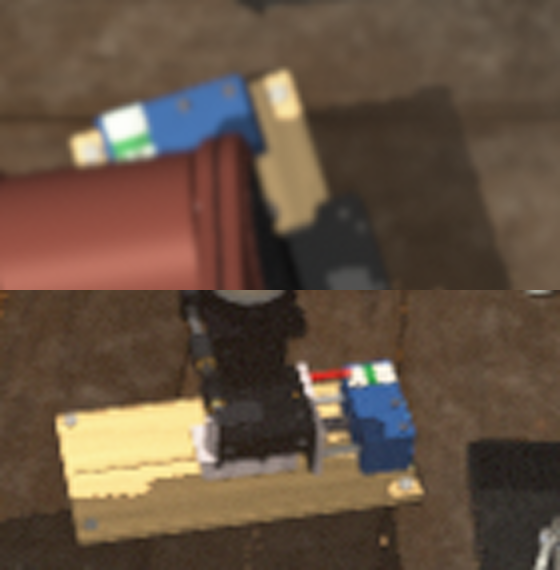

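```bash
python3 - <<'E'
from jig import *
o=np.array([.5265,.1625]);a0=np.radians(17.8)
s=dict(tcp_pos=[0.52222582,0.15954247,0.04550371],tool_rot=[-3.14152767,.00020709,-2.83044595])
im=cv2.cvtColor(cv2.imread('pics/w3.png'),4); d=np.load('w3.npy')
v,u=np.mgrid[0:265,0:640]; v=v.ravel();u=u.ravel();ok=d[v,u]>0;v=v[ok];u=u[ok]
W=wpts(np.c_[u,v],d[v,u],s); C=im[v,u]
k=biggest(u,v,plymask(C,W)); p,c,w=edges(W,k,o,a0); print('jig',17.8+np.degrees(p[0]),'lat at -40',(p[1]-.04*p[0])*1e3)
x,l=lateral(W,np.ones(len(W),bool),o,a0)
gray=(C.max(1).astype(int)-C.min(1)<40)
kk=gray&(v>200)&(u>230)&(u<420)&(abs(W[:,2]-.0205)<.004); kk=biggest(u,v,kk); b=np.round(x[kk]/.002)
m=np.array([(q*.002,(l[kk][b==q].min()+l[kk][b==q].max())/2,np.ptp(l[kk][b==q])) for q in np.unique(b) if (b==q).sum()>10])
print(np.median(W[kk,2]),np.round(m*1e3,1).tolist())
g=m[abs(m[:,2]-.059)<.002]; print('foot ang',17.8+np.degrees(np.polyfit(g[:,0],g[:,1],1)[0]),g[:,1].mean()*1e3)
E
```

```text
jig 17.727161446873538 lat at -40 -2.541035777049693
0.020591875275530136 [[-42.0, -3.2, 57.3], [-40.0, -3.1, 59.1], [-38.0, -3.2, 59.4], [-36.0, -3.2, 58.4], [-34.0, -3.1, 58.5], [-32.0, -3.2, 58.8], [-30.0, -3.1, 58.9], [-28.0, -3.1, 59.1], [-26.0, -3.1, 59.6], [-24.0, -3.1, 58.6], [-22.0, -3.2, 58.6], [-20.0, -3.2, 58.7], [-18.0, -3.1, 59.2], [-16.0, -3.2, 59.2]]
foot ang 17.877365037946003 -3.1483149344985324
```

>>> jog_arm(targets=[{"linear":[0,0.0006,-0.002],"roll":-0.002},{"linear":[0,0,-0.0015],"roll":0},{"linear":[0,0,0],"roll":0},{"linear":[0,0,0],"roll":0}])

```text
t: 9.4
tcp_pos: [0.5223, 0.1603, 0.0423]
tool_rot: [-3.142, 0.0, -2.832]
wrist_force: [-3.5, -0.5, 3.9]
finger_gap: 0.0121
gripper_force: 40.0
```

>>> jog_arm(targets=[{"linear":[0.0038,0.0012,0],"roll":0},{"linear":[0.0038,0.0012,0],"roll":0},{"linear":[0.0019,0.0006,0],"roll":0},{"linear":[0,0,0],"roll":0}])

```text
t: 9.9
tcp_pos: [0.5319, 0.1631, 0.0423]
tool_rot: [-3.141, -0.0, -2.832]
wrist_force: [-4.1, -1.7, 4.5]
finger_gap: 0.012
gripper_force: 40.0
```

>>> jog_arm(targets=[{"linear":[0.0038,0.0012,0],"roll":0},{"linear":[0,0,0],"roll":0},{"linear":[0,0,0],"roll":0}])

```text
t: 10.28
tcp_pos: [0.5354, 0.1642, 0.0423]
tool_rot: [-3.141, -0.001, -2.832]
wrist_force: [-5.6, -2.1, 7.3]
finger_gap: 0.0117
gripper_force: 40.0
```

>>> jog_arm(targets=[{"linear":[0.0038,0.0012,0],"roll":0},{"linear":[0,0,0],"roll":0},{"linear":[0,0,0],"roll":0}])

```text
t: 10.65
tcp_pos: [0.5386, 0.1652, 0.0423]
tool_rot: [-3.141, -0.002, -2.832]
wrist_force: [-8.1, -4.3, 7.8]
finger_gap: 0.0119
gripper_force: 40.0
```

>>> jog_arm(targets=[{"linear":[0.0038,0.0012,0],"roll":0},{"linear":[0,0,0],"roll":0},{"linear":[0,0,0],"roll":0}])

```text
t: 11.02
tcp_pos: [0.5417, 0.1662, 0.0423]
tool_rot: [-3.141, -0.004, -2.832]
wrist_force: [-10.9, -3.4, 12.4]
finger_gap: 0.0118
gripper_force: 40.0
```

```bash
cat > look.py <<'E'
from jig import *
import sys
n=sys.argv[1]; s=robot.state(); si,sd=robot.grab_frame('side'); ti,td=robot.grab_frame('top')
np.save(n+'s.npy',sd);np.save(n+'si.npy',si);np.save(n+'ti.npy',ti);np.save(n+'td.npy',td)
print(s['t'],s['tcp_pos'],s['tool_rot'],s['wrist_force'],s['wrist_torque'])
h=cv2.cvtColor(si,cv2.COLOR_RGB2HSV); v,u=np.mgrid[185:235,325:385]; v=v.ravel();u=u.ravel();H=h[v,u].astype(int)
k=((H[:,0]<10)|(H[:,0]>170))&(H[:,1]>130)&(H[:,2]>90); g=(H[:,0]>45)&(H[:,0]<80)&(H[:,1]>90)
R=onplane('side',np.c_[u,v],.06)
e=np.array([np.cos(np.radians(17.8)),np.sin(np.radians(17.8))]); o=np.array([.5265,.1625])
for nm,q in (('red',k),('green',g)):
    if q.sum(): x=(R[q,:2]-o)@e*1e3; print(nm,q.sum(),'px',u[q].min(),u[q].max(),'x mm',np.percentile(x,[0,2,50,98,100]).round(1))
save(n,cv2.resize(si[185:245,320:400],None,fx=7,fy=7,interpolation=cv2.INTER_CUBIC))
E
python3 look.py p1
```

```text
11.025 [0.54172763 0.16619653 0.04232097] [-3.1413269  -0.00382096 -2.83190701] [-10.92949506  -3.44463978  12.427737  ] [-0.4759092   1.53371584  0.07808094]
red 22 px 345 355 x mm [ 68.9  69.9  82.8 102.  103.4]
green 7 px 356 358 x mm [107.8 107.8 110.1 112.2 112.3]
```

```bash
cat > plate.py <<'E'
from jig import *
import sys
e=np.array([np.cos(np.radians(17.8)),np.sin(np.radians(17.8))]); o=np.array([.5265,.1625]); nn=np.array([-e[1],e[0]])
def tip(im,show=True):
    "pointer tip and green band along jig x by subpixel colour profile on z=0.06 along the pointer's line, side camera"
    m=robot.camera_model('side'); R=Rot.from_euler('xyz',m['rotation']).as_matrix(); f=240/np.tan(np.radians(m['vfov'])/2)
    xs=np.arange(.05,.14,.0005); out=[]
    for lat in np.arange(.02,.05,.002):
        P=np.c_[o+xs[:,None]*e+lat*nn,np.full(len(xs),.06)]; c=(P-m['origin'])@R
        px=(m['cx']+f*c[:,0]/-c[:,2]).astype(np.float32); py=(m['cy']-f*c[:,1]/-c[:,2]).astype(np.float32)
        S=cv2.remap(im.astype(np.float32),px[None],py[None],cv2.INTER_LINEAR)[0]
        red=S[:,0]-(S[:,1]+S[:,2])/2; gr=S[:,1]-(S[:,0]+S[:,2])/2; out.append((lat,red,gr))
    red=max(out,key=lambda t:np.clip(t[1],0,None).sum()); r=red[1]; h=(r>0.5*np.percentile(r,97))
    gr=max((t for t in out),key=lambda t:np.clip(t[2],0,None).sum()); g=gr[2]; G=(np.clip(g-15,0,None)*xs).sum()/np.clip(g-15,0,None).sum()
    return red[0],xs[h].min()*1e3,xs[h].max()*1e3,'green lat',gr[0],'centroid',G*1e3,xs[g>g.max()/2][[0,-1]]*1e3
def plate(d):
    v,u=np.mgrid[180:245,300:400]; v=v.ravel();u=u.ravel(); W=pts('side',np.c_[u,v],d[v,u]); P=W[:,:2]-o; x=P@e;l=P@nn
    k=(W[:,2]>.066)&(W[:,2]<.076)&(x>.03)&(x<.095)&(abs(l)<.045); return k.sum(),x[k].mean()*1e3,np.median(x[k])*1e3,l[k].min(),l[k].max(),x[k],l[k]
if __name__=='__main__':
  for i,d in (('side0i.npy','side0.npy'),(sys.argv[1]+'si.npy',sys.argv[1]+'s.npy')):
    print(tip(np.load(i))); p=plate(np.load(d)); print(p[:5])
E
python3 plate.py p1
```

```text
(np.float64(0.027999999999999994), np.float64(59.500000000000014), np.float64(94.00000000000004), 'green lat', np.float64(0.025999999999999995), 'centroid', np.float64(109.89944820879599), array([105.5, 114.5]))
(np.int64(35), np.float64(48.82623504825535), np.float64(48.88688089580319), np.float64(-0.043100193733678294), np.float64(0.032593200258759183))
(np.float64(0.027999999999999994), np.float64(68.50000000000001), np.float64(104.00000000000006), 'green lat', np.float64(0.02), 'centroid', np.float64(109.60870758659777), array([106. , 113.5]))
(np.int64(4), np.float64(71.14217928601327), np.float64(64.54856556929084), np.float64(-0.004953668613089959), np.float64(0.02644851170147579))
```

View pics/p1.png

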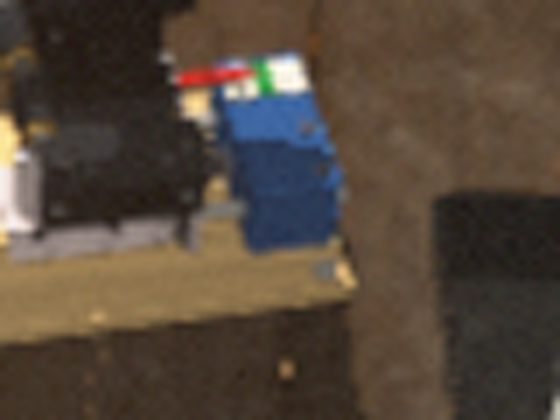

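>>> jog_arm(targets=[{"linear":[0.0028,0.0009,0.0004],"roll":0},{"linear":[0.0024,0.0008,0],"roll":0},{"linear":[0,0,0],"roll":0},{"linear":[0,0,0],"roll":0}])

```text
t: 11.62
tcp_pos: [0.5459, 0.1675, 0.0423]
tool_rot: [-3.141, -0.006, -2.832]
wrist_force: [-13.4, -4.6, 12.6]
finger_gap: 0.0118
gripper_force: 40.0
```

```bash
python3 look.py p2; python3 plate.py p2
```

```text
11.625 [0.54588621 0.16753615 0.04234089] [-3.14133007 -0.00626    -2.83187737] [-13.40394378  -4.64767632  12.60069842] [-0.70176707  1.94121365  0.02523502]
red 20 px 346 356 x mm [ 72.2  73.5  85.  105.5 106.8]
green 6 px 357 358 x mm [107.8 107.9 111.2 112.4 112.4]
(np.float64(0.027999999999999994), np.float64(59.500000000000014), np.float64(94.00000000000004), 'green lat', np.float64(0.025999999999999995), 'centroid', np.float64(109.89944820879599), array([105.5, 114.5]))
(np.int64(35), np.float64(48.82623504825535), np.float64(48.88688089580319), np.float64(-0.043100193733678294), np.float64(0.032593200258759183))
(np.float64(0.027999999999999994), np.float64(72.00000000000003), np.float64(108.00000000000006), 'green lat', np.float64(0.02), 'centroid', np.float64(109.83611984369904), array([106., 114.]))
(np.int64(4), np.float64(72.42612705765478), np.float64(68.64372619014131), np.float64(-0.003915115660657506), np.float64(0.031660929893781116))
```

>>> jog_arm(targets=[{"linear":[0,0,0.0004],"roll":0},{"linear":[0.0014,0.0004,0],"roll":0},{"linear":[0,0,0],"roll":0},{"linear":[0,0,0],"roll":0}])

```text
t: 12.22
tcp_pos: [0.5468, 0.1678, 0.0423]
tool_rot: [-3.141, -0.007, -2.832]
wrist_force: [-14.6, -5.8, 12.0]
finger_gap: 0.0115
gripper_force: 40.0
```

```bash
python3 look.py p3; python3 plate.py p3|tail -2
```

```text
12.225 [0.54681415 0.16783797 0.04234911] [-3.14145046 -0.00726319 -2.83188224] [-14.58651108  -5.84240751  11.96865214] [-0.77724116  1.95668012 -0.052774  ]
red 21 px 346 356 x mm [ 72.2  72.7  84.5 105.4 106.8]
green 4 px 357 358 x mm [107.8 107.9 110.1 112.2 112.3]
(np.float64(0.027999999999999994), np.float64(74.00000000000003), np.float64(108.00000000000006), 'green lat', np.float64(0.02), 'centroid', np.float64(110.37782780596663), array([107., 114.]))
(np.int64(2), np.float64(68.72643746607012), np.float64(68.72643746607012), np.float64(-0.006210401123373588), np.float64(0.035798112477642245))
```

>>> jog_arm(targets=[{"linear":[0,0,0.0006],"roll":0},{"linear":[0,0,0.0004],"roll":0},{"linear":[0,0,0],"roll":0},{"linear":[0,0,0],"roll":0}])

```text
t: 12.82
tcp_pos: [0.5468, 0.1678, 0.0424]
tool_rot: [-3.141, -0.007, -2.832]
wrist_force: [-10.2, -4.0, 4.6]
finger_gap: 0.012
gripper_force: 40.0
```

```bash
python3 look.py p4; python3 - <<'E'
from plate import *
# red profile at lat .028, subpixel shift versus rest; average several lateral lines and frames
m=robot.camera_model('side'); R=Rot.from_euler('xyz',m['rotation']).as_matrix(); f=240/np.tan(np.radians(m['vfov'])/2)
xs=np.arange(.045,.13,.00025)
def prof(im):
    tot=0
    for lat in np.arange(.022,.037,.001):
        P=np.c_[o+xs[:,None]*e+lat*nn,np.full(len(xs),.06)]; c=(P-m['origin'])@R
        S=cv2.remap(im.astype(np.float32),(m['cx']+f*c[:,0]/-c[:,2]).astype(np.float32)[None],(m['cy']-f*c[:,1]/-c[:,2]).astype(np.float32)[None],1)[0]
        tot=tot+np.clip(S[:,0]-np.maximum(S[:,1],S[:,2])-25,0,None)
    return tot
fr=[robot.grab_frame('side')[0] for _ in range(3)]
p0=prof(np.load('side0i.npy'))
for n,im in [('p1',np.load('p1si.npy')),('p2',np.load('p2si.npy')),('p3',np.load('p3si.npy')),('p4',np.mean(fr,0))]:
    p=prof(im); h=lambda q:[ (xs[q>t*np.percentile(q,90)][[0,-1]]*1e3).round(2).tolist() for t in (.3,.5)]
    cc=[np.dot(p[k:],p0[:len(p0)-k])/np.linalg.norm(p[k:])/np.linalg.norm(p0[:len(p0)-k]) for k in range(0,120)]
    print(n,'corr shift',np.argmax(cc)*.25,max(cc).round(3),'edges',h(p),'rest',h(p0),'centroid shift',((p*xs).sum()/p.sum()-(p0*xs).sum()/p0.sum())*1e3)
save('p4b',cv2.resize(np.mean(fr,0).astype(np.uint8)[190:215,335:375],None,fx=16,fy=16,interpolation=cv2.INTER_CUBIC))
t=robot.grab_frame('top')[0]; save('p4t',cv2.resize(t[180:230,210:275],None,fx=9,fy=9,interpolation=cv2.INTER_CUBIC))
E
```

```text
12.825 [0.54681841 0.16781701 0.0423699 ] [-3.14149737 -0.00693954 -2.83201776] [-10.2237092   -3.96097833   4.63226783] [-0.61636582  1.25323372  0.04417398]
red 20 px 346 356 x mm [ 72.2  72.7  85.  105.5 106.8]
green 4 px 357 358 x mm [107.8 107.9 110.1 112.2 112.3]
p1 corr shift 9.75 0.994 edges [[68.25, 103.0], [69.5, 100.75]] rest [[58.25, 93.75], [59.25, 92.25]] centroid shift 9.145872310785272
p2 corr shift 13.5 0.995 edges [[71.75, 107.0], [73.0, 105.75]] rest [[58.25, 93.75], [59.25, 92.25]] centroid shift 13.130174157805374
p3 corr shift 14.5 0.994 edges [[73.0, 107.5], [74.0, 106.25]] rest [[58.25, 93.75], [59.25, 92.25]] centroid shift 13.908393115639086
p4 corr shift 14.5 0.995 edges [[73.25, 107.5], [74.25, 106.25]] rest [[58.25, 93.75], [59.25, 92.25]] centroid shift 14.043506208274534
```

View pics/p4b.png

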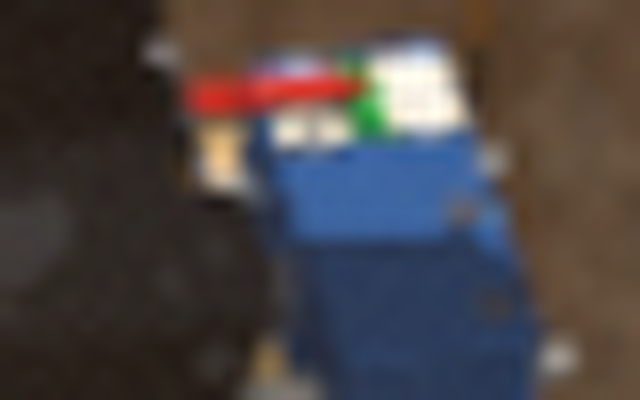

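>>> jog_arm(targets=[{"linear":[0.0008,0.0003,0.0001],"roll":0},{"linear":[0,0,0],"roll":0},{"linear":[0,0,0],"roll":0},{"linear":[0,0,0],"roll":0}])

```text
t: 13.62
tcp_pos: [0.5475, 0.1681, 0.0424]
tool_rot: [-3.141, -0.007, -2.832]
wrist_force: [-10.6, -4.7, 3.6]
finger_gap: 0.0115
gripper_force: 40.0
```

```bash
python3 look.py p5; python3 plate.py p5 | sed -n 3p; python3 - <<'E'
from jig import *
o=np.array([.5265,.1625]);a0=np.radians(17.8)
s=robot.state(); im,d=robot.grab_frame('wrist'); save('w5',im)
v,u=np.mgrid[0:265,0:640]; v=v.ravel();u=u.ravel();ok=d[v,u]>0;v=v[ok];u=u[ok]
W=wpts(np.c_[u,v],d[v,u],s); C=im[v,u]
x,l=lateral(W,np.ones(len(W),bool),o,a0)
k=biggest(u,v,plymask(C,W)); p,c,w=edges(W,k,o,a0); print('jig',17.8+np.degrees(p[0]),'lat at -20',(p[1]-.02*p[0])*1e3)
fit=lambda q:np.linalg.lstsq(np.c_[x[q],l[q],np.ones(q.sum())],W[q,2],rcond=None)[0]
pb=fit(k&(abs(l)<.05)); print('bed plane slope',pb)
gray=(C.max(1).astype(int)-C.min(1)<40)
kk=gray&(v>200)&(u>230)&(u<420)&(abs(W[:,2]-np.c_[x,l,np.ones(len(x))]@pb-.006)<.0035); kk=biggest(u,v,kk); b=np.round(x[kk]/.002)
m=np.array([(q*.002,(l[kk][b==q].min()+l[kk][b==q].max())/2,np.ptp(l[kk][b==q])) for q in np.unique(b) if (b==q).sum()>10])
g=m[abs(m[:,2]-.059)<.0025]; print('foot ang',17.8+np.degrees(np.polyfit(g[:,0],g[:,1],1)[0]),g[:,1].mean()*1e3,len(g))
q=kk&(abs(l-g[:,1].mean())<.027); r=W[q,2]-np.c_[x[q],l[q],np.ones(q.sum())]@pb; print('foot height over bed: med',np.median(r),'slope along x',np.polyfit(x[q],r,1)[0],'heel',np.median(r[x[q]<x[q].min()+.006]))
E
```

```text
13.625 [0.54753411 0.16806913 0.04236499] [-3.14148147 -0.00715606 -2.83205269] [-10.55788482  -4.67161583   3.63974251] [-0.62103533  1.2804536   0.0845164 ]
red 18 px 347 356 x mm [ 75.6  75.9  86.1 105.6 106.8]
green 4 px 357 358 x mm [107.8 107.9 110.1 112.2 112.3]
(np.float64(0.027999999999999994), np.float64(75.00000000000003), np.float64(108.50000000000006), 'green lat', np.float64(0.02), 'centroid', np.float64(110.53889182033357), array([107., 114.]))
jig 17.75348708958648 lat at -20 -2.5447874868543354
bed plane slope [ 0.00051137 -0.00036614  0.01148768]
foot ang 18.127476163436473 -2.7683499032321865 13
foot height over bed: med 0.006005330536811737 slope along x 0.011559548475140919 heel 0.005886827889334698
```

```bash
python3 -c "
from workcell import robot
print(robot.sign_off())"
```

```text
the job is handed in; nothing more can be done
None
```

The bracket is turned to face the stop and held pressed there in the gripper at 40 N, with the pointer about mid-band (stop pushed back about 15 mm). Its foot measures flat on the plywood, the flange is within about 0.2 mm of centre and square to within about 0.4°. It actually started facing almost directly away from the stop, so I turned it about 177° rather than the 70 to 125° your note gave. The job is handed in at about 14 s, and the result of the judging is not shown to me.

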